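# Switch the solvent selector to the blue-capped bottle

### The job

Switch the solvent selector over to the bottle with the blue cap: press the sprung black grip down to free it from its parked position, slide it along the track to the station in front of that bottle, and feel for the hidden notch near the white band until the grip snaps fully up and locks there. Do not shove it on out of the notch, let go of it, and leave all four bottles standing where they are.

Things in the scene. Friction and masses are not known exactly. Their poses are not given: they have to be found in the camera images.
- selector: fixed solvent selector: grey track housing 64 mm wide (x), 360 long (y), 45 high; beyond it a bottle tray (floor 6 mm, rim 22 mm high). Origin: centre of the housing's underside, at bench height; +x from housing to bottles, +y along the track, +z up. White bands 28 mm wide on the housing mark the stations, y = -130, -50, 50, 130 mm, in line with the bottle places (x = 131 mm)
- grip_top (a point): centre of the top face of the slider grip: upright black block, 26 mm (selector x) by 24 mm (along the track), orange stripe on top, on the track line (selector x = 0). Top 90 mm above the bench (45 mm above the housing) when parked or locked; 84 mm when released between notches; 81 mm fully pressed
- carriage (a joint): place of the grip along the track (m): 0 mid-track, growing along selector +y, range -0.155 to 0.155; drag about 1.2 N. Starts parked near 0: the park pocket stops it 3 to 30 mm either side of 0 unless the grip is pressed. The lock notches are hidden inside: spaced as the bands, but all shifted together along the track by up to 13 mm either way, differing each time, so feel for them
- grip (a joint): how far the sprung grip is pressed (m): 0 fully up, 0.009 fully down; spring 4 N rising to 7 N. Beyond 0.0065 the slide is free. Released between notches it stays at 0.006 and glides; over a notch it snaps up to 0 and locks: about 1 mm of play, then firm, but a sideways push over about 25 to 35 N drives it out of the notch and it glides on
- blue_bottle (a point): centre, half-way up, of the glass solvent bottle with the blue cap: 70 mm diameter, 138 mm high, about 0.4 kg, loose, standing in one of the four tray places (which one differs each time), so its middle is 75 mm above the bench
- yellow_bottle (a point): centre, half-way up, of the glass solvent bottle with the yellow cap: 70 mm diameter, 138 mm high, about 0.4 kg, loose, standing in one of the four tray places (which one differs each time), so its middle is 75 mm above the bench
- red_bottle (a point): centre, half-way up, of the glass solvent bottle with the red cap: 70 mm diameter, 138 mm high, about 0.4 kg, loose, standing in one of the four tray places (which one differs each time), so its middle is 75 mm above the bench
- green_bottle (a point): centre, half-way up, of the glass solvent bottle with the green cap: 70 mm diameter, 138 mm high, about 0.4 kg, loose, standing in one of the four tray places (which one differs each time), so its middle is 75 mm above the bench
- place0 (a point): middle of bottle place 0 on the tray floor; its station is at joint carriage = -0.130 (give or take the 13 mm of the hidden notch)
- place1 (a point): middle of bottle place 1 on the tray floor; its station is at joint carriage = -0.050 (give or take the 13 mm of the hidden notch)
- place2 (a point): middle of bottle place 2 on the tray floor; its station is at joint carriage = +0.050 (give or take the 13 mm of the hidden notch)
- place3 (a point): middle of bottle place 3 on the tray floor; its station is at joint carriage = +0.130 (give or take the 13 mm of the hidden notch)

How it is judged:
By the outcome, as a careful person would: the job done as asked, in the order asked, and still so for the second after the job is handed in, with the robot touching nothing.
It also fails if it takes over 40 s, if anything falls off the work surface, if the arm or the gripper's body presses on something with over 40 N, if the wrist force passes 120 N, or if a joint passes its speed limit or range.

### The arm

A 6-joint arm with a two-finger parallel gripper is mounted at the origin on the work surface. World frame = base frame: x ahead of the robot, y to its left, z up, the work surface at z = 0. Lengths are in m, angles in degrees, forces in N, time in s.
With the tool pointing down it reaches from about 0.3 to 0.75 m from the base axis. Payload 8.5 kg.
Tool frame: the origin (TCP) lies at the very end of the fingers, on their centre line; the grasp point (between the pads) lies 19 mm behind it (env.tcp_to_grasp is the distance from the TCP to the grasp point, in m); z points along the fingers, y is the line along which they close (so a half turn about z gives the same grasp; the last joint's range is limited). The gripper opens to 85 mm and grips with 20 to 120 N. Pads are 22 mm wide; open, the fingers measure 114 mm over their backs; the gripper's body (76 mm by 85 mm) begins 54 mm behind the grasp point. The pads swing forward as they close: fully open they stand 13 mm farther back than shut.
Start: joints at [59.284, 21.807, 74.336, -0, 83.858, -12.336], TCP at [0.173, 0.522, 0.231] pointing down, gripper open.
Joint ranges: [-178.18, 178.18], [-50.72, 133.34], [12.68, 142.11], [-81.47, 261.47], [9.98, 163.14], [-165.26, 165.26]. Speed limits (degrees/s): [136.94, 136.94, 180, 180, 180, 180].

### API

Orientations are given as a 3x3 rotation matrix whose columns are the frame's x, y, z axes.
In Python, from rig import status, get_image, env gives the robot as it stands.
- The arm moves only by the shell command python3 -m handwheel 'ROWS' [FORCE]. ROWS is text: rows parted by semicolons, each of 7 numbers parted by spaces: the shift along the world's x, y, z in cm, then the turn, a rotation vector about the world's x, y, z in degrees, then the opening, from 0 (shut) to 1 (fully open). In form: dx dy dz wx wy wz gripper; .... A call has 1 to 8 rows; each row is the pose to reach, as a shift and turn from the pose commanded when the call began; what a row does not reach only later rows make up. A row lasts 1/12 s, in which the tool goes at most 41.7 mm and 7.16 degrees, less where a joint would pass 70% of its speed; a pose out of reach is approached as far as the arm can. A call with a gripper value outside its range is refused whole. The fingers move at their own pace and stop on an object; FORCE is the grip in N (left out, the last holds). Time passes only in rows, so rows that repeat a pose let the fingers close. It gives the time, the measured TCP pose, the force, the opening and the grip force at its end, in the units of the state.
- status.observe(): the state, without advancing time (a new reading comes with each control period).
- get_image(name): name is "side" or "top"; returns a dict with "color" (480x640x3 uint8, red, green, blue), "vertical_fov" (degrees; the focal length in pixels is half the picture's height over the tangent of half this angle, whatever the lens; pixels are square), "cx", "cy" (the principal point, pixels), "xyz" and "orientation" of the camera in the world. Camera axes: x right, y down, z forward; pixel columns grow to the right and rows downward; lengths in m; the calibration is good to about 2 mm. A picture is of the moment at which its call begins. There is no depth.
- env.close_job(): hands the job in; it is judged then, once.
The state is a dict: "time_s": time; "q": joint angles; "qvel": joint speeds; "joint_efforts": joint torques, N m; "position": TCP position; "tool_rot": TCP orientation; "ft_force": force on the tool from outside, world axes, zero at the start; "wrist_torque": the same for the moment, N m; "grip_width": finger opening in m; "gripper_force": force on a finger pad.
Only numpy, scipy, OpenCV 4.12 (cv2) and the standard library are available. Lean on these libraries where they do the work, as an engineer would, in place of code of your own. Each camera call takes 0.05 s, during which the arm holds its last target. There are 200 camera calls.

## Working session

There is one attempt and no reset: what is moved stays moved. The work goes in short steps, Python scripts to look and compute and a shell command to move; the robot and the scene stay as the last step left them, time stands still between calls to the robot, and variables do not carry over. Pictures are saved under pics/ and viewed, at most 10 in all, crops included, and the job is handed in when it is done.

```bash
mkdir -p pics; ls; python3 - <<'E'
from rig import status,get_image,env
import cv2
for n in("side","top"):
    d=get_image(n); cv2.imwrite(f"pics/{n}0.png",d["color"][...,::-1])
    print(n,d["vertical_fov"],d["cx"],d["cy"],d["xyz"],d["orientation"])
s=status.observe();print(s["position"],s["tool_rot"],s["ft_force"],s["time_s"],env.tcp_to_grasp)
E
```

```text
pics
side 48.737637899876646 325.07658806053547 246.4088964931688 [ 0.36063714 -0.47091437  0.48860834] [[ 0.8856453  -0.27556829  0.37375729]
 [-0.46433369 -0.51659565  0.71939083]
 [-0.00515991 -0.81067321 -0.58547615]]
top 55.995740164239244 321.8751778144285 240.8258611910957 [0.49997967 0.02479885 0.76728827] [[-0.01179937 -0.9821226   0.18787221]
 [-0.99941985  0.01758645  0.02916626]
 [-0.03194885 -0.18741908 -0.98176034]]
[0.17328315 0.52171429 0.23079913] [[-9.48984564e-01  3.15321879e-01 -6.40117942e-04]
 [ 3.15322420e-01  9.48983969e-01 -1.09469055e-03]
 [ 2.62281785e-04 -1.24068797e-03 -9.99999196e-01]] [-0.1615855   0.45800002 -0.27494137] 0.1 0.0187
```

View pics/side0.png

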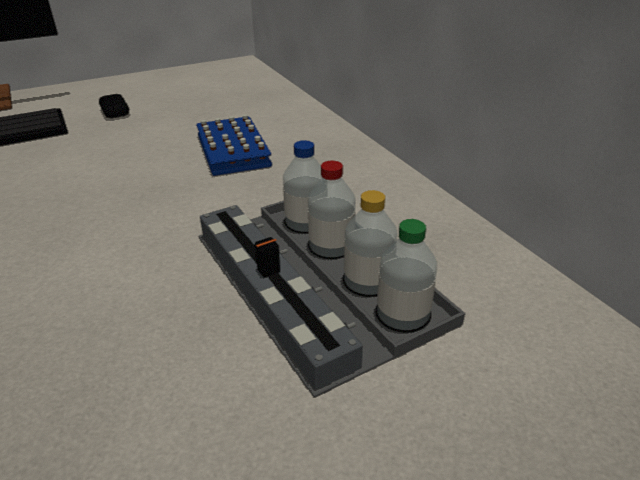

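View pics/top0.png

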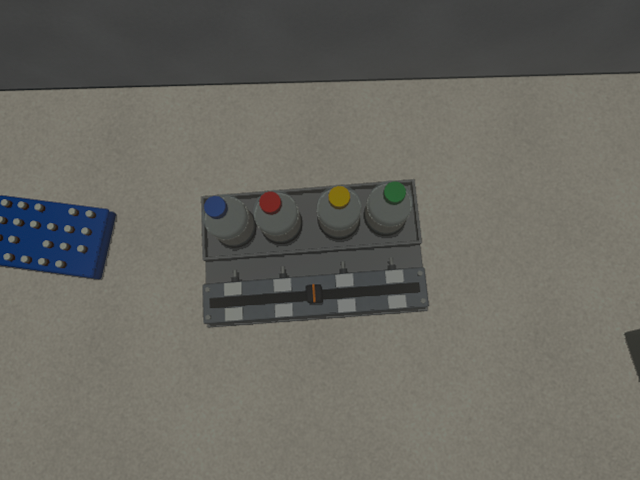

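The side and top pictures show the blue cap leftmost in the top view at (216,207), which is the +y end, place 3. The grip is mid-track at (314,293), and the slot runs from (210,302) to (420,288).

```bash
cat > h.py <<'E'
import numpy as np, cv2
from rig import status,get_image,env
def px(d,u,v,z):
    f=240/np.tan(np.radians(d["vertical_fov"])/2)
    r=np.array(d["orientation"])@[(u-d["cx"])/f,(v-d["cy"])/f,1]
    c=np.array(d["xyz"]); return c+r*(z-c[2])/r[2]
E
python3 - <<'E'
from h import *
d=get_image("top")
for n,u,v,z in[("slotL",210,302,.045),("slotR",420,288,.045),("grip",314,293,.09),("blue",216,207,.144),("green",395,192,.144),("b3",233,301,.045),("b2",283.5,297.5,.045),("b1",345,293.5,.045),("b0",396,289.5,.045)]:
    print(n,px(d,u,v,z).round(4))
d2=get_image("side");print("grip side",px(d2,265,242,.09), "blue", px(d2,304,146,.144))
a=cv2.resize(d["color"][260:340,190:440],None,fx=3.2,fy=3.2,interpolation=2)
b=cv2.resize(d2["color"][200:300,200:400],None,fx=4,fy=3.2,interpolation=2)
cv2.imwrite("pics/c1.png",np.vstack([a,b])[...,::-1])
E
```

```text
slotL [0.5417 0.2266 0.045 ]
slotR [ 0.5592 -0.1086  0.045 ]
grip [0.5503 0.0576 0.09  ]
blue [0.6715 0.195  0.144 ]
green [ 0.6884 -0.062   0.144 ]
b3 [0.5428 0.1896 0.045 ]
b2 [0.5472 0.1086 0.045 ]
b1 [0.5522 0.0104 0.045 ]
b0 [ 0.5574 -0.0706  0.045 ]
grip side [0.55067376 0.0643401  0.09      ] blue [0.67259757 0.19632669 0.144     ]
```

View pics/c1.png

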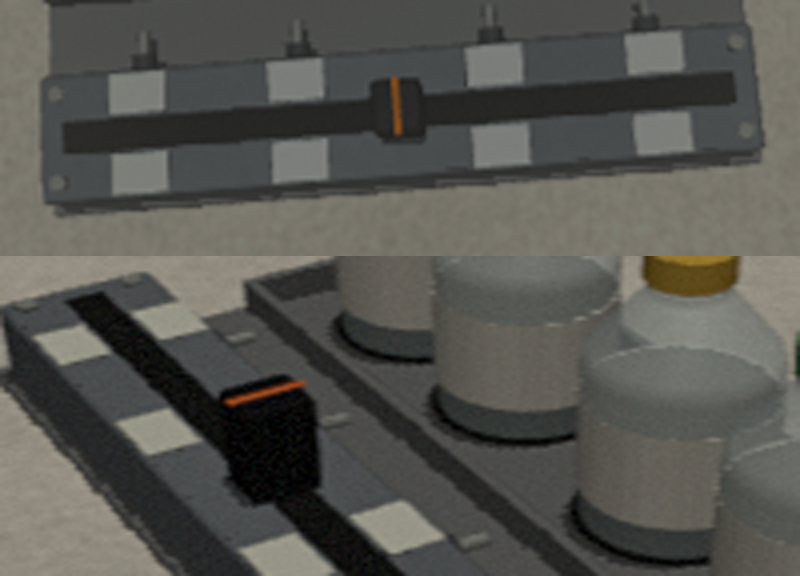

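The crop confirms the stripe centre at top (314,293) and the four bands in line. The selector is yawed about +3°, its centre is near (0.550, 0.0595), and the target station is near (0.543, 0.189). Moving above the grip now.

```bash
python3 -m handwheel '2.3 -2.9 0 0 0 5 1; 4.7 -5.8 0 0 0 10 1; 7 -8.7 0 0 0 15 1; 9.4 -11.6 0 0 0 21.4 1; 11.8 -14.5 0 0 0 21.4 1; 14.1 -17.4 0 0 0 21.4 1; 16.5 -20.3 0 0 0 21.4 1; 18.8 -23.2 0 0 0 21.4 1'; python3 -m handwheel '2.4 -2.9 -0.5 0 0 0 1; 4.7 -5.8 -1 0 0 0 1; 7.1 -8.7 -2 0 0 0 1; 9.4 -11.6 -3 0 0 0 1; 11.8 -14.5 -4 0 0 0 1; 14.1 -17.4 -5 0 0 0 1; 16.5 -20.3 -6 0 0 0 1; 18.9 -23.2 -7 0 0 0 1'; python3 -m handwheel '0 0 0 0 0 0 1; 0 0 0 0 0 0 1; 0 0 0 0 0 0 1'; python3 - <<'E'
from h import *
s=status.observe();print(s["position"],s["tool_rot"],s["ft_force"],s["grip_width"])
d2=get_image("side")
cv2.imwrite("pics/c2.png",cv2.resize(d2["color"][110:310,180:400],None,fx=3,fy=3)[...,::-1])
E
```

```text
time_s: 0.87
position: [0.3622, 0.2883, 0.2314]
tool_rot: [[-0.999, -0.053, 0.0], [-0.053, 0.999, 0.0], [-0.0, 0.0, -1.0]]
ft_force: [0.6, 0.1, 0.7]
grip_width: 0.0852
gripper_force: 0.0
time_s: 1.53
position: [0.5512, 0.0562, 0.1607]
tool_rot: [[-0.999, -0.052, -0.0], [-0.052, 0.999, 0.0], [0.0, 0.0, -1.0]]
ft_force: [-0.6, 0.8, 0.3]
grip_width: 0.085
gripper_force: 0.0
time_s: 1.78
position: [0.55, 0.0582, 0.1612]
tool_rot: [[-0.999, -0.052, -0.001], [-0.052, 0.999, 0.0], [0.001, 0.0, -1.0]]
ft_force: [0.7, 0.6, 0.2]
grip_width: 0.0856
gripper_force: 0.0
[0.55004333 0.05818494 0.16122755] [[-9.98620875e-01 -5.24964160e-02 -6.89351749e-04]
 [-5.24966264e-02  9.98621059e-01  2.90705441e-04]
 [ 6.73140180e-04  3.26493163e-04 -9.99999720e-01]] [0.6961457  0.57642391 0.23680562] 0.0856085283890329
```

View pics/c2.png

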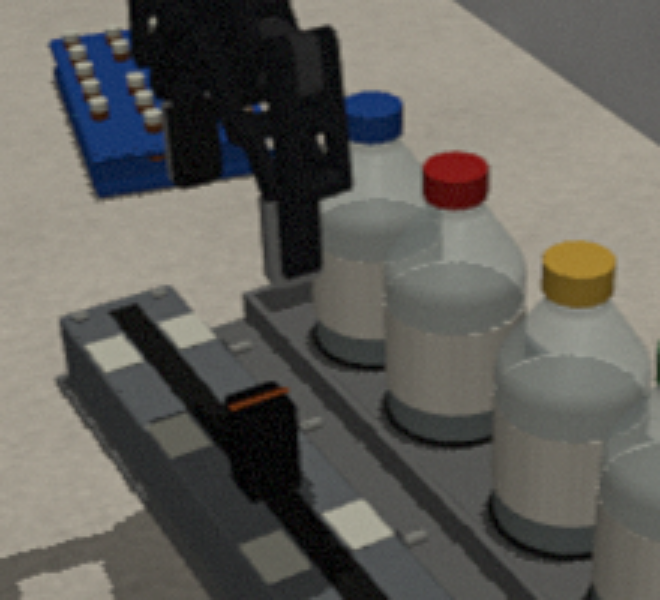

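The open fingers straddle the grip along the track (grip at (262,440) in the crop), clear of the bottles. Descending and closing.

```bash
python3 -m handwheel '0 0 -3 0 0 0 1; 0 0 -6 0 0 0 1; 0 0 -8 0 0 0 1; 0 0 -9 0 0 0 1; 0 0 -10 0 0 0 1; 0 0 -10 0 0 0 0.6; 0 0 -10 0 0 0 0.5; 0 0 -10 0 0 0 0.42' 30; python3 -m handwheel '0 0 0 0 0 0 0.38; 0 0 0 0 0 0 0.34; 0 0 0 0 0 0 0.30; 0 0 0 0 0 0 0.2;0 0 0 0 0 0 0.2;0 0 0 0 0 0 0.2;0 0 0 0 0 0 0.2;0 0 0 0 0 0 0.2' 30
```

```text
time_s: 2.5
position: [0.5511, 0.0581, 0.0626]
tool_rot: [[-0.999, -0.053, 0.002], [-0.053, 0.999, -0.0], [-0.002, -0.0, -1.0]]
ft_force: [-0.1, 0.2, 0.2]
grip_width: 0.0519
gripper_force: 0.0
time_s: 3.17
position: [0.5507, 0.058, 0.0615]
tool_rot: [[-0.999, -0.053, 0.001], [-0.053, 0.999, 0.0], [-0.001, -0.0, -1.0]]
ft_force: [0.6, 1.9, 4.1]
grip_width: 0.0237
gripper_force: 32.6
```

```bash
python3 -m handwheel '0 0 -0.3 0 0 0 0.2; 0 0 -0.6 0 0 0 0.2; 0 0 -0.8 0 0 0 0.2; 0 0 -0.8 0 0 0 0.2; 0 0 -0.8 0 0 0 0.2'
```

```text
time_s: 3.58
position: [0.5507, 0.058, 0.0536]
tool_rot: [[-0.999, -0.053, 0.001], [-0.053, 0.999, -0.0], [-0.001, -0.0, -1.0]]
ft_force: [-0.6, 0.9, 6.9]
grip_width: 0.0239
gripper_force: 32.9
```

```bash
python3 -m handwheel '-0.05 1 0 0 0 0 0.2; -0.1 2 0 0 0 0 0.2; -0.16 3 0 0 0 0 0.2; -0.21 4 0 0 0 0 0.2; -0.26 5 0 0 0 0 0.2; -0.26 5 0 0 0 0 0.2'; python3 -m handwheel '-0.05 1 0 0 0 0 0.2; -0.1 2 0 0 0 0 0.2; -0.16 3 0 0 0 0 0.2; -0.21 4 0 0 0 0 0.2; -0.25 4.8 0 0 0 0 0.2; -0.25 4.8 0 0 0 0 0.2; -0.25 4.8 0 0 0 0 0.2'
```

```text
time_s: 4.08
position: [0.5476, 0.1091, 0.0536]
tool_rot: [[-0.999, -0.054, 0.0], [-0.054, 0.999, -0.0], [-0.0, -0.0, -1.0]]
ft_force: [-0.8, 0.8, 6.8]
grip_width: 0.024
gripper_force: 32.9
time_s: 4.67
position: [0.5448, 0.1564, 0.0534]
tool_rot: [[-0.999, -0.053, -0.001], [-0.053, 0.999, 0.0], [0.001, 0.0, -1.0]]
ft_force: [-2.1, 0.8, 6.4]
grip_width: 0.0235
gripper_force: 33.0
```

```bash
python3 -m handwheel '0 0 0 0 0 0 0.4; 0 0 0 0 0 0 0.4; 0 0 0 0 0 0 0.4; 0 0 0 0 0 0 0.4; 0 0 0 0 0 0 0.4; 0 0 0 0 0 0 0.4'; python3 -m handwheel '-0.01 0.2 0 0 0 0 0.4; -0.02 0.4 0 0 0 0 0.4; -0.03 0.5 0 0 0 0 0.4; -0.03 0.5 0 0 0 0 0.4'; python3 - <<'E'
from h import *
d2=get_image("side");d=get_image("top")
cv2.imwrite("pics/c3.png",np.hstack([cv2.resize(d2["color"][140:290,180:330],(400,400)),cv2.resize(d["color"][190:340,190:340],(400,400))])[...,::-1])
E
```

```text
time_s: 5.17
position: [0.5453, 0.1558, 0.0532]
tool_rot: [[-0.999, -0.053, -0.0], [-0.053, 0.999, -0.0], [0.0, -0.0, -1.0]]
ft_force: [-0.5, -0.3, 0.2]
grip_width: 0.0343
gripper_force: 0.0
time_s: 5.5
position: [0.545, 0.1612, 0.0533]
tool_rot: [[-0.999, -0.053, -0.0], [-0.053, 0.999, 0.0], [-0.0, 0.0, -1.0]]
ft_force: [0.5, 0.0, -0.1]
grip_width: 0.034
gripper_force: 0.0
```

View pics/c3.png

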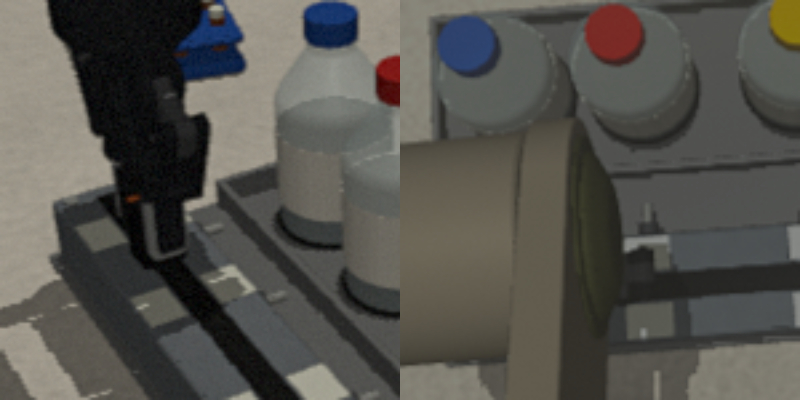

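The grip (orange stripe at (132,198), left panel) stands between the fingers, just past the second-last band, and the bottles are undisturbed. Now pushing gently with the trailing finger.

```bash
python3 -m handwheel '-0.01 0.2 0 0 0 0 0.4; -0.02 0.4 0 0 0 0 0.4; -0.03 0.6 0 0 0 0 0.4; -0.04 0.8 0 0 0 0 0.4; -0.05 1 0 0 0 0 0.4;-0.06 1.2 0 0 0 0 0.4;-0.06 1.2 0 0 0 0 0.4'; for i in 1; do python3 -m handwheel '-0.01 0.15 0 0 0 0 0.4; -0.02 0.3 0 0 0 0 0.4; -0.02 0.3 0 0 0 0 0.4'; done
```

```text
time_s: 6.18
position: [0.5443, 0.1734, 0.0533]
tool_rot: [[-0.999, -0.053, -0.0], [-0.053, 0.999, 0.0], [0.0, 0.0, -1.0]]
ft_force: [-0.1, -1.2, 0.5]
grip_width: 0.0342
gripper_force: 0.4
time_s: 6.43
position: [0.5442, 0.1762, 0.0533]
tool_rot: [[-0.999, -0.053, -0.0], [-0.053, 0.999, 0.0], [0.0, 0.0, -1.0]]
ft_force: [-0.1, -1.7, 1.0]
grip_width: 0.0343
gripper_force: 0.6
```

```bash
python3 -m handwheel '0 0.1 0 0 0 0 0.4; -0.01 0.2 0 0 0 0 0.4; -0.01 0.2 0 0 0 0 0.4'
```

```text
time_s: 6.68
position: [0.5441, 0.1781, 0.0533]
tool_rot: [[-0.999, -0.053, -0.0], [-0.053, 0.999, 0.0], [0.0, 0.0, -1.0]]
ft_force: [-1.1, -1.3, -0.1]
grip_width: 0.0343
gripper_force: 0.7
```

```bash
python3 -m handwheel '0 0.1 0 0 0 0 0.4; -0.01 0.2 0 0 0 0 0.4; -0.01 0.2 0 0 0 0 0.4'
```

```text
time_s: 6.93
position: [0.544, 0.1801, 0.0533]
tool_rot: [[-0.999, -0.053, -0.0], [-0.053, 0.999, 0.0], [0.0, 0.0, -1.0]]
ft_force: [-1.1, -1.4, 0.8]
grip_width: 0.0343
gripper_force: 0.7
```

```bash
python3 -m handwheel '0 0.1 0 0 0 0 0.4; -0.01 0.2 0 0 0 0 0.4; -0.01 0.2 0 0 0 0 0.4' | sed -n '2p;4p'
```

```text
position: [0.5439, 0.1821, 0.0533]
ft_force: [-1.7, -1.2, 0.7]
```

```bash
python3 -m handwheel '0 0.1 0 0 0 0 0.4; -0.01 0.15 0 0 0 0 0.4; -0.01 0.15 0 0 0 0 0.4' | sed -n '2p;4p'
```

```text
position: [0.5438, 0.1836, 0.0533]
ft_force: [-1.0, -2.8, 0.2]
```

```bash
python3 -m handwheel '0 0.1 0 0 0 0 0.4; -0.01 0.1 0 0 0 0 0.4' | sed -n '2p;4p'
```

```text
position: [0.5437, 0.1846, 0.0533]
ft_force: [-0.7, -1.7, -0.3]
```

```bash
python3 -m handwheel '0 0.1 0 0 0 0 0.4; -0.01 0.1 0 0 0 0 0.4' | sed -n '2p;4p'
```

```text
position: [0.5437, 0.1855, 0.0533]
ft_force: [-0.7, -2.1, -0.2]
```

```bash
python3 -m handwheel '0 0.1 0 0 0 0 0.4; -0.01 0.15 0 0 0 0 0.4; -0.01 0.15 0 0 0 0 0.4' | sed -n '2p;4p'
```

```text
position: [0.5436, 0.187, 0.0533]
ft_force: [0.2, -1.2, -0.1]
```

```bash
python3 -m handwheel '0 0.1 0 0 0 0 0.4; -0.01 0.15 0 0 0 0 0.4; -0.01 0.15 0 0 0 0 0.4' | sed -n '2p;4p'
```

```text
position: [0.5435, 0.1886, 0.0533]
ft_force: [-0.8, -0.9, 0.2]
```

```bash
python3 -m handwheel '0 0.1 0 0 0 0 0.4; -0.01 0.15 0 0 0 0 0.4; -0.01 0.15 0 0 0 0 0.4' | sed -n '2p;4p'
```

```text
position: [0.5433, 0.19, 0.0533]
ft_force: [-0.5, -1.7, 0.0]
```

```bash
python3 -m handwheel '0 0.1 0 0 0 0 0.4; -0.01 0.15 0 0 0 0 0.4; -0.01 0.15 0 0 0 0 0.4' | sed -n '2p;4p'
```

```text
position: [0.5432, 0.1916, 0.0533]
ft_force: [0.1, -2.0, -0.7]
```

```bash
python3 -m handwheel '0 0.1 0 0 0 0 0.4; -0.01 0.15 0 0 0 0 0.4; -0.01 0.15 0 0 0 0 0.4' | sed -n '2p;4p'
```

```text
position: [0.5432, 0.193, 0.0533]
ft_force: [0.2, -1.6, 0.4]
```

```bash
python3 -m handwheel '0 0.1 0 0 0 0 0.4; -0.01 0.15 0 0 0 0 0.4; -0.01 0.15 0 0 0 0 0.4' | sed -n '2p;4p'
```

```text
position: [0.543, 0.1946, 0.0533]
ft_force: [0.8, -2.0, 0.7]
```

```bash
python3 -m handwheel '0 0.1 0 0 0 0 0.4; -0.01 0.15 0 0 0 0 0.4; -0.01 0.15 0 0 0 0 0.4' | sed -n '2p;4p'
```

```text
position: [0.5429, 0.1961, 0.0533]
ft_force: [0.8, -1.5, -0.8]
```

```bash
python3 -m handwheel '0 0.1 0 0 0 0 0.4; -0.01 0.15 0 0 0 0 0.4; -0.01 0.15 0 0 0 0 0.4' | sed -n '2p;4p'
```

```text
position: [0.5428, 0.1978, 0.0533]
ft_force: [0.6, 0.5, -0.1]
```

```bash
python3 -m handwheel '0 0.05 0 0 0 0 0.4; 0 0.1 0 0 0 0 0.4' | sed -n '2p;4p'
```

```text
position: [0.5428, 0.1986, 0.0533]
ft_force: [-0.4, 0.3, -0.0]
```

```bash
python3 -m handwheel '0 0.05 0 0 0 0 0.4; 0 0.1 0 0 0 0 0.4' | sed -n '2p;4p'; python3 - <<'E'
from h import *
d2=get_image("side")
cv2.imwrite("pics/c4.png",cv2.resize(d2["color"][140:260,180:300],(600,600),interpolation=2)[...,::-1])
E
```

```text
position: [0.5428, 0.1995, 0.0533]
ft_force: [-0.4, 0.2, -0.5]
```

View pics/c4.png

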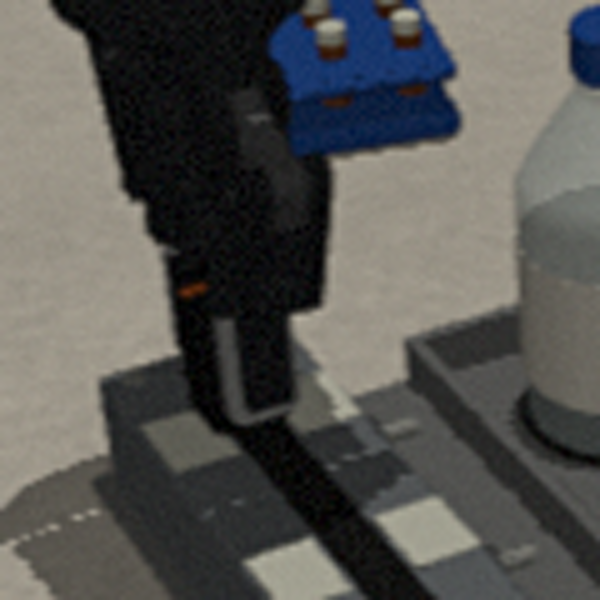

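```bash
python3 - <<'E'
from h import *
d=get_image("side");c=np.array(d["xyz"])
for n,u,v in[("parked",256.75,245.9),("glide",226.9,215.4),("now",216,198.6)]:
    p1=px(d,u,v,.09);r=p1-c
    # plane: x + .0533*(y-.0595) = .5369
    t=(.5369+.0533*.0595-c[0]-.0533*c[1])/(r[0]+.0533*r[1]); print(n,c+t*r)
s=status.observe();print(s["gripper_force"],s["ft_force"],s["grip_width"],s["time_s"])
E
```

```text
parked [0.53696447 0.05829036 0.09224241]
glide [0.53147004 0.1613754  0.08223918]
now [0.52935092 0.20113368 0.08981908]
0.0 [-0.18445391  0.67885712 -0.73533681] 0.0341261816776857 10.2
```

The stripe's left end at crop (180,293) places its height near 90 mm, about 7 mm above the gliding view, so the grip has probably snapped up. I'll check with a gentle push.

```bash
python3 -m handwheel '0 0.05 0 0 0 0 0.4; 0 0.1 0 0 0 0 0.4' | sed -n '2p;4p;6p'
```

```text
position: [0.5428, 0.2004, 0.0533]
ft_force: [-0.3, -0.9, -0.7]
gripper_force: 0.0
```

```bash
python3 -m handwheel '0 0.03 0 0 0 0 0.4; 0 0.05 0 0 0 0 0.4' | sed -n '2p;4p;6p'
```

```text
position: [0.5428, 0.201, 0.0533]
ft_force: [0.2, 0.6, 0.7]
gripper_force: 0.0
```

```bash
python3 -m handwheel '0 0.05 0 0 0 0 0.4; 0 0.1 0 0 0 0 0.4' | sed -n '2p;4p;6p'
```

```text
position: [0.5428, 0.202, 0.0533]
ft_force: [0.7, 0.3, 0.2]
gripper_force: 0.0
```

```bash
python3 -m handwheel '0 0.05 0 0 0 0 0.4; 0 0.1 0 0 0 0 0.4' | sed -n '2p;4p;6p'
```

```text
position: [0.5428, 0.203, 0.0533]
ft_force: [0.5, -0.2, 0.8]
gripper_force: 0.0
```

```bash
python3 - <<'E'
from h import *
d=get_image("side");a=d["color"].astype(int)
m=(a[...,0]>a[...,2]+50)&(a[...,0]>90);m[:170]=0;m[260:]=0;m[:,:200]=0;m[:,280:]=0
print(np.argwhere(m).mean(0),m.sum())
cv2.imwrite("pics/c5.png",cv2.resize(d["color"][140:260,180:300],(600,600),interpolation=2)[...,::-1])
E
```

```text
[198. 217.] 1
```

View pics/c5.png

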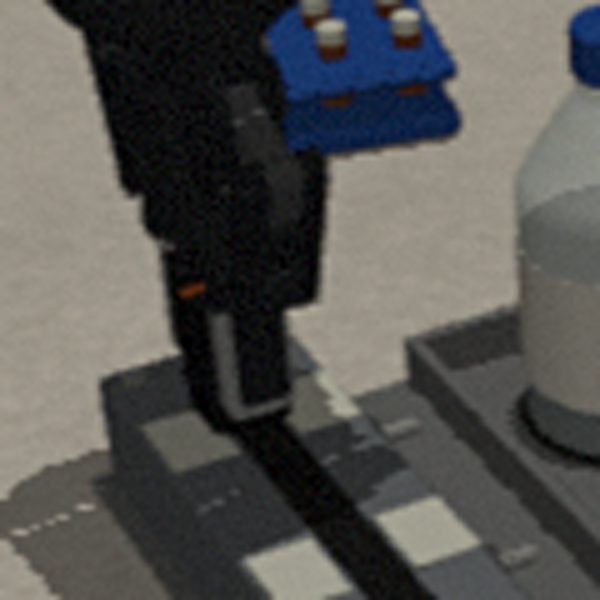

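The stripe is still at (180,292) although the hand has moved 3.5 mm, so the grip is stationary, up, and ahead of the trailing finger. I'll feel for firm contact.

```bash
python3 -m handwheel '0 0.05 0 0 0 0 0.4; 0 0.1 0 0 0 0 0.4' | sed -n '2p;4p;6p'
```

```text
position: [0.5428, 0.2038, 0.0533]
ft_force: [-1.3, -1.2, 0.5]
gripper_force: 0.6
```

```bash
python3 -m handwheel '0 0.03 0 0 0 0 0.4; 0 0.05 0 0 0 0 0.4' | sed -n '2p;4p;6p'
```

```text
position: [0.5428, 0.2042, 0.0533]
ft_force: [-0.2, -2.3, 0.4]
gripper_force: 1.3
```

```bash
python3 -m handwheel '0 0.03 0 0 0 0 0.4; 0 0.05 0 0 0 0 0.4; 0 0.05 0 0 0 0 0.4' | sed -n '2p;4p;6p'
```

```text
position: [0.5428, 0.2044, 0.0533]
ft_force: [-0.6, -5.3, 1.8]
gripper_force: 2.5
```

The push now meets firm resistance (5 N over 0.2 mm), so the grip is locked. Backing off to centre, then lifting clear.

```bash
python3 -m handwheel '0 -0.25 0 0 0 0 0.4; 0 -0.55 0 0 0 0 0.4; 0 -0.55 0 0 0 0 0.5; 0 -0.55 0 0 0 0 0.6; 0 -0.55 0 0 0 0 0.6; 0 -0.55 1 0 0 0 0.6; 0 -0.55 3 0 0 0 0.6; 0 -0.55 6 0 0 0 0.6'; python3 -m handwheel '0 0 3 0 0 0 0.6; 0 0 6 0 0 0 0.6; 0 0 8 0 0 0 0.6; -3 0 9 0 0 0 0.6; -6 0 9 0 0 0 0.6; -10 0 9 0 0 0 0.6; -13 0 9 0 0 0 0.6; -13 0 9 0 0 0 0.6'; python3 - <<'E'
from h import *
d2=get_image("side");d=get_image("top")
cv2.imwrite("pics/c6.png",np.hstack([cv2.resize(d2["color"][130:280,180:330],(400,400),interpolation=2),cv2.resize(d["color"][190:340,190:340],(400,400),interpolation=2)])[...,::-1])
E
```

```text
time_s: 12.17
position: [0.5417, 0.1994, 0.1128]
tool_rot: [[-0.999, -0.053, -0.004], [-0.053, 0.999, -0.001], [0.004, -0.0, -1.0]]
ft_force: [0.1, -1.2, 0.8]
grip_width: 0.0513
gripper_force: 0.0
time_s: 12.83
position: [0.4078, 0.1997, 0.2043]
tool_rot: [[-0.999, -0.054, -0.002], [-0.054, 0.999, 0.0], [0.002, 0.0, -1.0]]
ft_force: [0.1, 0.5, -0.9]
grip_width: 0.0514
gripper_force: 0.0
```

View pics/c6.png

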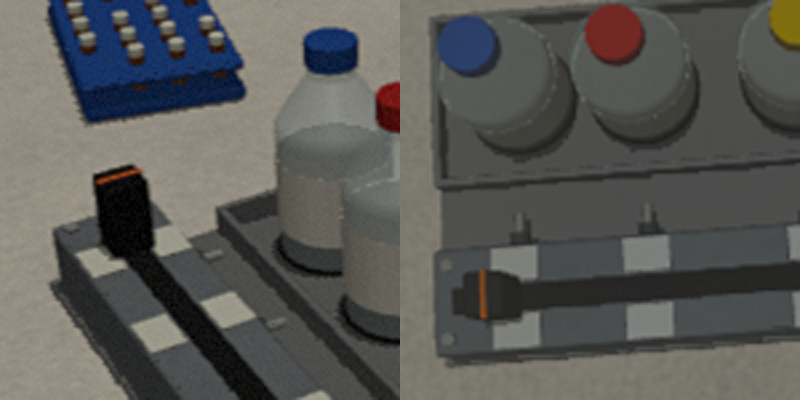

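The grip stands tall by the blue bottle's band, with the stripe at (119,176) in the side panel and (483,294) in the top panel. A quick height check by triangulation.

```bash
python3 - <<'E'
from h import *
a,b=get_image("side"),get_image("top")
def tri(p,q):
    A=[];y=[]
    for d,(u,v) in((a,p),(b,q)):
        c=np.array(d["xyz"]);r=px(d,u,v,.09)-c;r/=np.linalg.norm(r);P=np.eye(3)-np.outer(r,r);A.append(P);y.append(P@c)
    return np.linalg.lstsq(np.vstack(A),np.hstack(y),rcond=None)[0].round(4)
print("parked",tri((266,242.5),(314,293)),"now",tri((224.6,196),(221.1,300.2)))
E
```

```text
parked [0.5498 0.0575 0.0938] now [0.5414 0.1965 0.0933]
```

```bash
python3 -c "
from rig import env
print(env.close_job())"
```

```text
the job is handed in; nothing more can be done
None
```

The selector grip is locked fully up at the blue bottle's station (carriage about +0.139 to +0.140); the robot is clear of it, I saw no bottle moved, and the job was handed in at about 13 s.

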